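# Fetch the hemmed-in collet chuck from the tool rack

## Task

The short, empty collet chuck with the green ring stands at the back of the white tool rack, hemmed in by three tall tool holders. First lift the three tall holders over into the green transfer stand, then take the short chuck out and seat it in the socket of the grey tightening fixture, and finally put each tall holder back into the very rack pocket it came from. Lower every holder gently until its flange rests on the plate, never let one drop or fall over, and do not disturb the mallet, the height setter or the orange box.

Things in the scene. Friction and masses are not known exactly. Their poses are not given: they have to be found in the camera images.
- short_chuck: Wanted: short steel collet chuck, green ring, dark bore on top, no cutter; in the rack's middle back pocket. Origin: on the axis at the flange's underside, z up, yaw meaningless. Below it a taper, 32 mm wide narrowing to 18 at -48 mm, and a stud to -68 mm hang in the 36 mm pocket; flange 46 mm wide, 0 to 20 mm, rests on the plate; nut 40 mm wide, 24 to 52 mm (top): grip it there. About 0.45 kg.
- mill_holder: Tall steel milling chuck, red ring on its flange and on top, copper-coloured end mill. Shank, flange and origin as on short_chuck. 113 mm tall above the origin with its sharp cutter; head a straight 40 mm cylinder from 60 to 95 mm above the origin: grip it there, about 80 mm up. About 0.6 kg. Starts in the left, right or front pocket of the rack.
- drill_holder: Tall drill chuck with a black head and a thin brass-coloured drill. Shank, flange and origin as on short_chuck. 113 mm tall above the origin with its sharp cutter; head a straight 40 mm cylinder from 44 to 90 mm above the origin: grip it there, about 80 mm up. About 0.6 kg. Starts in the left, right or front pocket of the rack.
- tap_holder: Tall tapping chuck with a blue sleeve, blue ring on its flange, dark tap. Shank, flange and origin as on short_chuck. 113 mm tall above the origin with its sharp cutter; head a straight 40 mm cylinder from 54 to 91 mm above the origin: grip it there, about 80 mm up. About 0.6 kg. Starts in the left, right or front pocket of the rack.
- rack: Fixed tool rack, white plate 126 x 190 mm (x, y) on blue sides, top 80 mm up. Origin on the table under its centre, z up. Four 36 mm through pockets at (x, y) in its frame: back row (29, 58), (29, 0), (29, -58), front (-29, 0) mm. The short chuck's tall neighbours stand 58 mm away on three sides, heads under 20 mm apart; only its far (+x) side is free. Small collets fixed in the front corners, 7 mm high.
- stand: Fixed green transfer stand, plate 230 x 76 mm (x, y), top 80 mm up. Three free 36 mm through pockets at x = -75, 0 and 75 mm, y = 0 in its own frame; which holder parks in which is free. Origin on the table under its centre, z up. Left or right of the rack.
- fixture: Fixed grey bench tightening fixture: foot 120 x 96 x 12 mm, body 70 x 70 mm, its top 90 mm up, with one upright 36 mm socket in the centre; a low lock lever with a black ball on its -x side is not used. Origin on the table under the socket, z up. On the other side of the rack from the stand.
- mallet: Bystander: wooden mallet lying beyond the rack, head 88 mm long and 58 mm in diameter, handle 220 mm. Origin under the head's centre.
- setter: Bystander: round aluminium tool-height setter, 52 mm diameter, 55 mm tall, between robot and rack. Origin under its centre.
- parts_box: Bystander: open orange box of collets, 100 x 75 x 42 mm, between robot and rack. Origin under its centre.

How it is judged:
On the way, in this order (a step that is already met when the one before it is completed fails the run):
1. the three tall holders stand upright in the pockets of the transfer stand, the short chuck still in its rack pocket (z of mill_holder in the frame of stand between 0.075 and 0.085 m and x of mill_holder in the frame of stand between -0.09 and 0.09 m and y of mill_holder in the frame of stand between -0.01 and 0.01 m and angle between each of mill_holder, drill_holder, tap_holder's own z axis and vertical below 0.1 rad and z of drill_holder in the frame of stand between 0.075 and 0.085 m and x of drill_holder in the frame of stand between -0.09 and 0.09 m and y of drill_holder in the frame of stand between -0.01 and 0.01 m and z of tap_holder in the frame of stand between 0.075 and 0.085 m and x of tap_holder in the frame of stand between -0.09 and 0.09 m and y of tap_holder in the frame of stand between -0.01 and 0.01 m and distance of short_chuck from where it was at the start of the episode below 0.01 m), for 0.2 s.
2. the short chuck is seated in the tightening fixture while the tall holders wait in the stand (horizontal distance between short_chuck and fixture below 0.008 m and z of short_chuck in the frame of fixture between 0.085 and 0.095 m and angle between each of short_chuck, mill_holder, drill_holder, tap_holder's own z axis and vertical below 0.1 rad and z of mill_holder in the frame of stand between 0.075 and 0.085 m and x of mill_holder in the frame of stand between -0.09 and 0.09 m and y of mill_holder in the frame of stand between -0.01 and 0.01 m and z of drill_holder in the frame of stand between 0.075 and 0.085 m and x of drill_holder in the frame of stand between -0.09 and 0.09 m and y of drill_holder in the frame of stand between -0.01 and 0.01 m and z of tap_holder in the frame of stand between 0.075 and 0.085 m and x of tap_holder in the frame of stand between -0.09 and 0.09 m and y of tap_holder in the frame of stand between -0.01 and 0.01 m), for 0.2 s.
At the end, for the whole second after the job is handed in: The short chuck is seated upright in the fixture's socket (axis within 8 mm of its centre, flange resting on the top within 5 mm), and each tall holder is back upright in the rack pocket it started in (within 8 mm of its starting place); tilts under 0.1 rad, all released and at rest (horizontal distance between short_chuck and fixture below 0.008 m and z of short_chuck in the frame of fixture between 0.085 and 0.095 m and angle between each of short_chuck, mill_holder, drill_holder, tap_holder's own z axis and vertical below 0.1 rad and linear speed of each of short_chuck, mill_holder, drill_holder, tap_holder below 0.03 m/s and distance of each of mill_holder, drill_holder, tap_holder from where it was at the start of the episode below 0.008 m); the robot touches nothing.
It fails at once if a bystander (mallet, setter, orange box) is moved by more than 25 mm (distance of any of mallet, setter, parts_box from where it was at the start of the episode above 0.025 m).
It fails at once if a holder falls over or is laid down (tilts more than 0.5 rad) (angle between any of short_chuck, mill_holder, drill_holder, tap_holder's own z axis and vertical above 0.5 rad).
It fails at once if a holder is let fall (out of the fingers and faster than 0.45 m/s, as after a drop of about 10 mm) ((contact force between the fingers and short_chuck below 0.5 N and linear speed of short_chuck above 0.45 m/s) or (contact force between the fingers and mill_holder below 0.5 N and linear speed of mill_holder above 0.45 m/s) or (contact force between the fingers and drill_holder below 0.5 N and linear speed of drill_holder above 0.45 m/s) or (contact force between the fingers and tap_holder below 0.5 N and linear speed of tap_holder above 0.45 m/s)).
It fails at once if a holder is rammed onto rack, stand or fixture (contact over 100 N) (contact force between any of short_chuck, mill_holder, drill_holder, tap_holder and rack above 100 N or contact force between any of short_chuck, mill_holder, drill_holder, tap_holder and stand above 100 N or contact force between any of short_chuck, mill_holder, drill_holder, tap_holder and fixture above 100 N).
It also fails if it takes over 144 s, if anything falls off the work surface, if the arm or the gripper's body presses on something with over 40 N, if the wrist force passes 120 N, or if a joint passes its speed limit or range.

## Robot

A 6-joint arm with a two-finger parallel gripper is mounted at the origin on the work surface. World frame = base frame: x ahead of the robot, y to its left, z up, the work surface at z = 0. Lengths are in m, angles in rad, forces in N, time in s.
With the tool pointing down it reaches from about 0.275 to 0.825 m from the base axis. Payload 4.9 kg.
Tool frame: the origin (TCP) lies midway between the tips of the shut fingers; the grasp point (between the pads) lies 19 mm behind it (bot.grip_depth is the distance from the TCP to the grasp point, in m); y points along the fingers, x is the direction in which the jaws open and shut, and the axes are right-handed (so a half turn about y gives the same grasp; the last joint's range is limited). The gripper opens to 85 mm and grips with 20 to 120 N. Pads are 22 mm wide; open, the fingers measure 114 mm over their backs; the gripper's body (76 mm by 85 mm) begins 54 mm behind the grasp point. The pads swing forward as they close: fully open they stand 13 mm farther back than shut.
Start: joints at [1.107, 0.326, -0.193, 1.052, 0, 1.437], TCP at [0.178, 0.52, 0.231] pointing down, gripper open.
Joint ranges: [-2.65, 2.65], [-0.97, 1.79], [-1.3, 1.35], [-1.93, 2.1], [-1.47, 1.37], [-3.14, 3.14]. Speed limits (rad/s): [2.57, 2.57, 3.14, 3.14, 3.14, 3.14].

## Interface

Orientations are given as a unit quaternion [w, x, y, z].
In Python, from cell import bot gives the robot as it stands. Calls block until the motion is done:
- bot.move_pose(position, orientation): joint-space move of the TCP to a pose.
- bot.move_linear(position, speed=0.15, rotation=None, until_force=None): straight line of the TCP; rotation=None keeps the orientation; speed is the mean speed in m/s. With until_force (N) it stops when the force on the tool has changed by that much, and returns True; else False.
- bot.goto_joints(angles): joint-space move.
- bot.set_gripper(opening, grasp_force=None): opening from 0.0 (shut) to 1.0 (fully open); grasp_force is the grip in N (None keeps the last); returns when the fingers have stopped.
- bot.wait(seconds).
- bot.solve_ik(position, orientation): joint angles nearest the present ones, or None.
- bot.camera(name): name is "side" or "top"; returns the picture (420x560x3 uint8, red, green, blue); there is no depth.
- bot.calibration(name): a dict with "mtx" (3x3 intrinsics, pixels), "extrinsics" (4x4, takes a point from world to camera coordinates). Camera axes: x right, y down, z forward; pixel columns grow to the right and rows downward; lengths in m; the calibration is good to about 2 mm. A picture is of the moment at which its call begins. calibration takes no time and is no camera call.
A pose or a line that the arm cannot do raises bot.PlanningError and nothing moves.
- bot.close_job(): hands the job in, once; it reports no verdict.
Trained networks look in the newest picture that a camera, given by its name, has taken for a name from the list of things; names that differ only in an ending like _2 or _b are one class to them, and where a whole thing is asked for, a point or a joint stands for the part that bears it (a point fixed in the world has none). Each returns a list of dicts, best first, with "confidence" (0 to 1); they miss things now and then, are a little off and sometimes report something else, mostly with a low value. They report only what shows in the picture. A call takes as long as a camera call.
- bot.search_frame(camera, thing): "bbox" ([left, top, width, height] in pixels, round what is visible of it).
Readings, each from a call of its own:
- bot.read_clock(): time.
- bot.read_joint_positions(): joint angles.
- bot.read_joint_vel(): joint speeds.
- bot.read_joint_efforts(): joint torques, N m.
- bot.read_position(): TCP position.
- bot.read_tool_rot(): TCP orientation.
- bot.read_ft_force(): force on the tool from outside, world axes, zero at the start.
- bot.read_moment(): the same for the moment, N m.
- bot.read_gripper_width(): opening from 0.0 (shut) to 1.0 (fully open).
Only numpy, scipy, OpenCV 4.12 (cv2) and the standard library are available. Lean on these libraries where they do the work, as an engineer would, in place of code of your own. Each camera call takes 0.05 s, during which the arm holds its last target.

## Working session

There is one attempt and no reset: what is moved stays moved. The work goes in short steps, each a Python script; the robot and the scene stay as the last script left them, time stands still between calls to the robot, and variables do not carry over. Pictures are saved under pics/ and viewed, and the job is handed in when it is done.

```bash
ls; mkdir -p pics; python3 - <<'E'
from cell import bot
import cv2,numpy as np
for n in("top","side"):
    im=bot.camera(n); cv2.imwrite(f"pics/{n}0.png",im[:,:,::-1])
    c=bot.calibration(n); print(n,np.round(c["mtx"],1).tolist(),np.round(c["extrinsics"],4).tolist())
    for t in["short_chuck","mill_holder","drill_holder","tap_holder","rack","stand","fixture","mallet","setter","parts_box"]:
        r=bot.search_frame(n,t); print(t,[(np.round(d["bbox"],1).tolist(),round(d["confidence"],2)) for d in r[:2]])
print(bot.read_clock(),bot.grip_depth,bot.read_tool_rot())
E
```

```text
pics
top [[454.7, 0.0, 284.6], [0.0, 454.7, 210.3], [0.0, 0.0, 1.0]] [[0.0269, -0.9996, -0.0052, -0.004], [-0.993, -0.0261, -0.1153, 0.6121], [0.1152, 0.0083, -0.9933, 1.0134], [0.0, 0.0, 0.0, 1.0]]
short_chuck [([269.1, 204.9, 22.6, 22.5], 0.89)]
mill_holder [([265.4, 232.9, 21.4, 21.4], 0.85)]
drill_holder [([240.7, 194.6, 19.5, 26.0], 0.83)]
tap_holder [([294.2, 207.2, 24.9, 26.6], 0.69)]
rack [([231.4, 194.6, 94.6, 68.7], 0.75)]
stand [([384.0, 195.9, 54.6, 109.8], 0.66)]
fixture [([133.2, 234.6, 63.1, 54.9], 0.79)]
mallet []
setter [([308.5, 294.0, 24.1, 28.9], 0.82)]
parts_box [([227.1, 293.8, 52.4, 34.2], 0.78), ([232.5, 194.9, 92.3, 68.7], 0.74)]
side [[527.2, 0.0, 281.0], [0.0, 527.2, 204.6], [0.0, 0.0, 1.0]] [[0.7794, -0.6265, 0.0037, -0.4567], [-0.4239, -0.5317, -0.7332, 0.2929], [0.4614, 0.5699, -0.68, 0.8544], [0.0, 0.0, 0.0, 1.0]]
short_chuck [([268.3, 162.2, 15.1, 38.3], 0.89)]
mill_holder [([244.6, 158.7, 18.4, 50.7], 0.66)]
drill_holder [([252.1, 131.2, 26.4, 51.9], 0.61)]
tap_holder [([283.0, 160.5, 19.7, 55.2], 0.59)]
rack [([214.7, 171.0, 104.3, 93.1], 0.65), ([293.5, 247.1, 126.4, 133.5], 0.24)]
stand [([294.9, 248.1, 124.7, 131.1], 0.94), ([211.4, 264.6, 32.1, 39.6], 0.44)]
fixture [([137.8, 138.2, 73.9, 59.3], 0.68)]
mallet [([351.9, 171.3, 89.7, 98.6], 0.89)]
setter [([211.5, 265.8, 31.0, 36.6], 0.8), ([153.9, 213.5, 59.2, 60.2], 0.63)]
parts_box [([154.3, 214.5, 55.3, 59.0], 0.73), ([219.0, 170.4, 97.4, 91.9], 0.7)]
1.1 0.0187 [-0.57527377  0.57529948  0.41113035 -0.41117203]
```

```bash
python3 - <<'E'
import cv2
a=cv2.imread("pics/top0.png"); b=cv2.imread("pics/side0.png")
cv2.imwrite("pics/top0z.png",cv2.resize(a[160:360,110:460],None,fx=2.28,fy=2.28,interpolation=cv2.INTER_CUBIC))
cv2.imwrite("pics/side0z.png",cv2.resize(b[100:390,120:450],None,fx=2,fy=2,interpolation=cv2.INTER_CUBIC))
E
```

```text
(no output)
```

View pics/top0z.png

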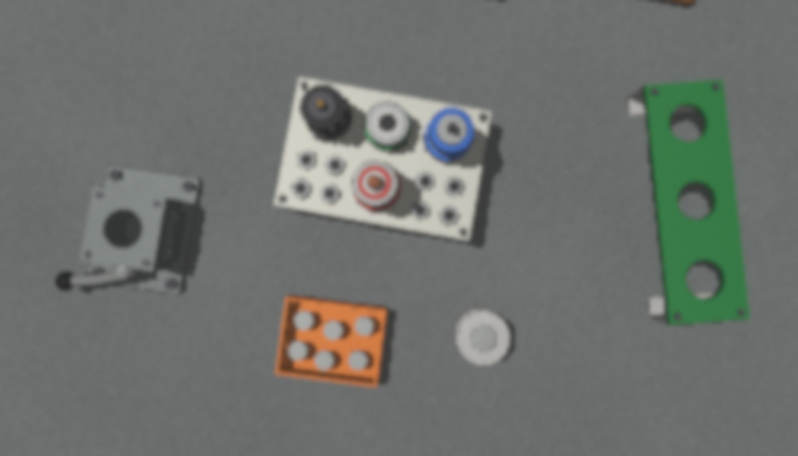

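View pics/side0z.png

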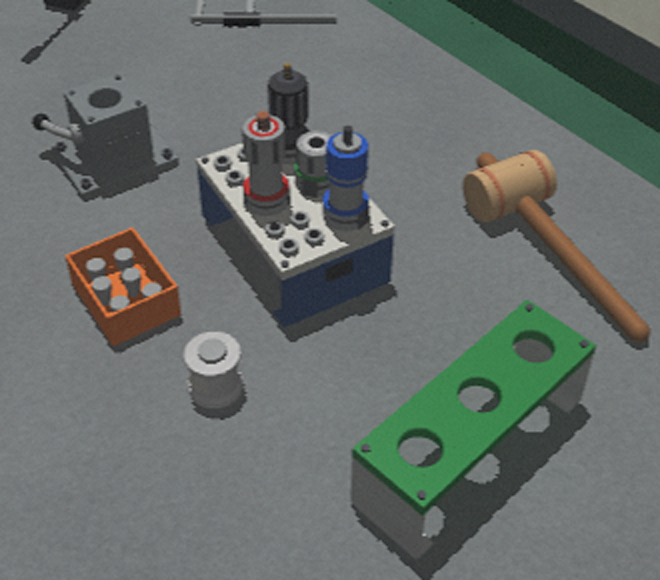

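View pics/top0.png

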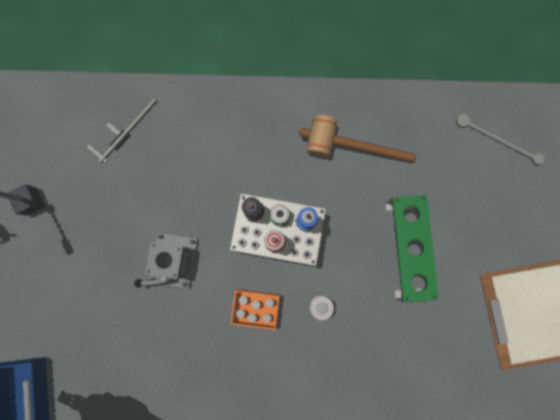

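The top view shows the drill in the rack's left pocket (pixel 252,207), the mill in front (275,241), the tap on the right (307,219) and the short chuck in the middle (280,215). The stand is on the right (−y) with holes near x≈411–418, and the fixture is on the left with its socket at about (164,260). Next I'll fit precise poses using both cameras.

```bash
cat > vis.py <<'E'
import cv2,numpy as np
from cell import bot
from scipy.optimize import least_squares
C={n:bot.calibration(n) for n in("top","side")}
def proj(n,P):
    P=np.atleast_2d(P); c=C[n]; q=P@c["extrinsics"][:3,:3].T+c["extrinsics"][:3,3]
    q=q@np.array(c["mtx"]).T; return q[:,:2]/q[:,2:]
def back(n,uv,z):
    c=C[n]; R=np.array(c["extrinsics"])[:3,:3]; t=np.array(c["extrinsics"])[:3,3]
    d=R.T@np.linalg.solve(c["mtx"],[uv[0],uv[1],1]); o=-R.T@t
    return (o+d*(z-o[2])/d[2])
def quad(mask):
    cs,_=cv2.findContours(mask.astype(np.uint8),cv2.RETR_EXTERNAL,cv2.CHAIN_APPROX_NONE)
    c=max(cs,key=cv2.contourArea); return c
E
python3 - <<'E'
from vis import *
im={n:cv2.imread(f"pics/{n}0.png") for n in C}
for n in C:
    h=cv2.cvtColor(im[n],cv2.COLOR_BGR2HSV)
    g=(h[:,:,0]>50)&(h[:,:,0]<80)&(h[:,:,1]>110)
    if n=="top": g[:150]=0
    else: g[:230]=0
    for name,m,z in(("stand",g,0.08),):
        c=quad(m); r=cv2.convexHull(c); 
        p=cv2.approxPolyDP(r,6,True)[:,0]; print(n,name,cv2.contourArea(c),p.tolist())
        print([np.round(back(n,x,z)[:2],4).tolist() for x in p])
        # holes
        cs,hi=cv2.findContours(m.astype(np.uint8),cv2.RETR_CCOMP,cv2.CHAIN_APPROX_NONE)
        for k,cc in enumerate(cs):
            if hi[0][k][3]>=0 and cv2.contourArea(cc)>60:
                e=cv2.fitEllipse(cc); print("hole",np.round(e[0],1),np.round(e[1],1),np.round(back(n,e[0],z)[:2],4))
    print(n,"rack bright values")
    w=(h[:,:,1]<45)&(h[:,:,2]>140)
    y0,y1,x0,x1=(180,280,220,340) if n=="top" else (150,250,200,330)
    w2=np.zeros_like(w);w2[y0:y1,x0:x1]=w[y0:y1,x0:x1]
    w2=cv2.morphologyEx(w2.astype(np.uint8),cv2.MORPH_OPEN,np.ones((2,2)))
    c=quad(w2); p=cv2.approxPolyDP(cv2.convexHull(c),4,True)[:,0]; print(p.tolist(),[np.round(back(n,x,.08)[:2],4).tolist() for x in p])
    # fixture
    x0,y0=(150,246) if n=="top" else (150,135)
    sub=im[n][y0:y0+30,x0:x0+40] if n=="top" else im[n][y0:y0+30,x0:x0+40]
    gr=cv2.cvtColor(sub,cv2.COLOR_BGR2GRAY); print(gr[::2,::2])
E
```

```text
top stand 3364.0 [[421, 196], [437, 295], [405, 301], [393, 199]]
[[0.6466, -0.2889], [0.4316, -0.3217], [0.4169, -0.2528], [0.6383, -0.2271]]
hole [418.1 282.5] [17.8 18.8] [ 0.4572 -0.2812]
hole [414.6 247.9] [17.2 18.1] [ 0.5317 -0.2741]
hole [410.9 214. ] [16.5 18.7] [ 0.606  -0.2665]
top rack bright values
[[241, 195], [308, 206], [321, 234], [313, 265], [232, 251]] [[0.6384, 0.1095], [0.6177, -0.0395], [0.5566, -0.0693], [0.4886, -0.0531], [0.5142, 0.1244]]
[[125 116 112 130 132 133 133 133 134 134 134 135 135 135 133 133 125 118
  121 128]
 [129 133 133 133 132 132 134 133 134 135 134 135 135 131 113 121  98  64
   68  78]
 [131 134 132 133 133 130 128 127 129 133 136 135 135 132 115 118  88  55
   53  52]
 [132 133 134 131 123 103  83  81  88 111 131 135 136 136 134 127  76  57
   57  54]
 [132 133 132 122  86  59  53  54  55  68 107 132 135 136 136 121  66  57
   59  54]
 [132 132 130  95  58  53  52  52  57  61  76 121 134 136 134 112  60  57
   59  54]
 [132 133 124  74  52  51  53  54  60  60  64 111 134 135 133 102  57  58
   56  52]
 [132 132 120  66  53  52  52  54  60
[... 1687 characters left out ...]
 124 127
  126 124]
 [118  99 106 129 126 130 127  79  53  56  62  65  56  61  58  94 128 127
  125 127]
 [119 107  56 112 127 128 126  93  57  63  59  60  59  61  66 130 126 127
  132  72]
 [120 112  55  76 129 126 126 126 109  66  57  57  75 105 129 123 126 126
  132 117]
 [116 121  54  61  90 129 125 127 127 128 125 124 126 128 127 130 116  83
   59  61]
 [117 120  73  57  54 112 126 127 130 128 127 129 131 124  81  61  64  61
   61  62]
 [121 119  96  59  60  55 124  93  69 130 129  85  63  59  62  63  62  60
   62  61]
 [117 121 108  63  55  56  78 134  98  66  60  63  61  63  59  58  57  64
   59  60]
 [116 114  99 129 123  61  56  59  64  60  59  62  62  60  64  63  63  59
   59  57]]
```

```bash
cat >> vis.py <<'E'
def rect(lx,ly,k=40):
    t=np.linspace(-.47,.47,k); o=np.ones(k)*.5
    return np.vstack([np.c_[t*lx,o*ly],np.c_[t*lx,-o*ly],np.c_[o*lx,t*ly],np.c_[-o*lx,t*ly]])
def circ(cx,cy,d,k=48):
    a=np.arange(k)*2*np.pi/k; return np.c_[cx+d/2*np.cos(a),cy+d/2*np.sin(a)]
def nrm(M,cens):  # outward normals per curve not needed
    return None
def fit(n,img,curves,z,p0,win=(6,4,3,2.5),chan=None,it=4):
    """curves: list of (pts Nx2, sign) edges in own frame; ICP on image gradient (either sign)"""
    g=cv2.GaussianBlur(img.astype(np.float32),(0,0),.7)
    p=np.array(p0,float)
    pts=np.vstack([c for c in curves])
    tan=np.vstack([np.roll(c,-1,0)-c for c in curves])
    def W(p,q):
        c,s=np.cos(p[2]),np.sin(p[2]); return np.c_[p[0]+c*q[:,0]-s*q[:,1],p[1]+s*q[:,0]+c*q[:,1],np.full(len(q),z)]
    for w in win:
      for _ in range(it):
        P=proj(n,W(p,pts)); e=1e-3*tan/np.linalg.norm(tan,axis=1)[:,None]
        T=proj(n,W(p,pts+e))-P; T/=np.linalg.norm(T,axis=1)[:,None]; N=np.c_[-T[:,1],T[:,0]]
        s=np.arange(-w-1,w+1.01,.25)
        X=P[:,None,:]+s[None,:,None]*N[:,None,:]
        v=np.stack([cv2.remap(g[:,:,k],X[...,0].astype(np.float32),X[...,1].astype(np.float32),cv2.INTER_LINEAR) for k in range(3)],-1)
        G=np.linalg.norm(v[:,4:]-v[:,:-4],axis=2); sc=(s[4:]+s[:-4])/2
        G=G[:,1:-1];sc=sc[1:-1]
        i=G.argmax(1); gm=G.max(1); ok=gm>18
        # subpixel centroid
        off=np.array([np.sum(sc[max(0,a-2):a+3]*G[k,max(0,a-2):a+3])/np.sum(G[k,max(0,a-2):a+3]) for k,a in enumerate(i)])
        tgt=P+off[:,None]*N
        def res(q): return (np.sum((proj(n,W(q,pts))-tgt)*N,1)*ok)
        p=least_squares(res,p,loss="soft_l1",f_scale=.5,x_scale=[.01,.01,.05]).x
    r=res(p)[ok]; return p,np.median(abs(r)),ok.mean()
E
cat > f0.py <<'E'
from vis import *
im={n:cv2.imread(f"pics/{n}0.png") for n in C}
F=[]
for n in C:
    for nm,cur,z,p0 in(("rackplate",[rect(.126,.19)],.08,[.563,.028,-.14]),
     ("standplate",[rect(.23,.076)],.08,[.5305,-.276,.1]),
     ("standholes",[circ(k*.075,0,.036) for k in(-1,0,1)],.08,[.5305,-.276,.1]),
     ("fixplate",[rect(.07,.07)],.09,None),("fixhole",[circ(0,0,.036)],.09,None)):
        if p0 is None:
            p0=list(back(n,(164,259.5) if n=="top" else (172.,148.5),.09)[:2])+[-.14]
        p,r,o=fit(n,im[n],cur,z,p0,win=(4,3,2.5,2))
        print(n,nm,np.round(p,4),round(r,2),round(o,2))
        F.append((n,cur,z,p))
    v=cv2.resize(im[n],None,fx=4,fy=4,interpolation=cv2.INTER_CUBIC)
    for m,cur,z,p in F:
        if m!=n: continue
        for c in cur:
            cc,s=np.cos(p[2]),np.sin(p[2]); W=np.c_[p[0]+cc*c[:,0]-s*c[:,1],p[1]+s*c[:,0]+cc*c[:,1],np.full(len(c),z)]
            for u in proj(n,W): cv2.circle(v,tuple(int(round(a)) for a in (u+.5)*4-.5),1,(255,0,255),-1)
    if n=="top": v=v[740:1240,500:1780]
    else: v=v[500:1500,500:1700]
    f=min(800/v.shape[1],600/v.shape[0]); cv2.imwrite(f"pics/fit_{n}.png",cv2.resize(v,None,fx=f,fy=f,interpolation=cv2.INTER_AREA))
E
python3 f0.py
```

```text
top rackplate [ 0.5654  0.0263 -0.1494] 0.25 0.96
top standplate [ 0.5319 -0.2736  0.1012] 0.51 0.92
top standholes [ 0.5326 -0.2742  0.0864] 0.38 0.82
top fixplate [ 0.4895  0.2704 -0.1118] 0.23 0.36
top fixhole [ 0.491   0.2708 -1.6306] 0.11 1.0
side rackplate [ 0.5656  0.0252 -0.1583] 0.29 0.85
side standplate [ 0.533  -0.2764  0.1035] 0.21 1.0
side standholes [ 0.5329 -0.2766  0.1061] 0.23 1.0
side fixplate [ 0.4902  0.2695 -0.1354] 0.26 0.61
side fixhole [0.4907 0.2696 0.9071] 0.11 1.0
```

View pics/fit_top.png

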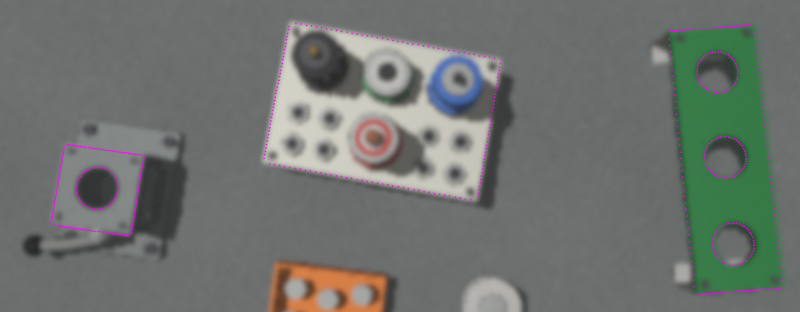

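View pics/fit_side.png

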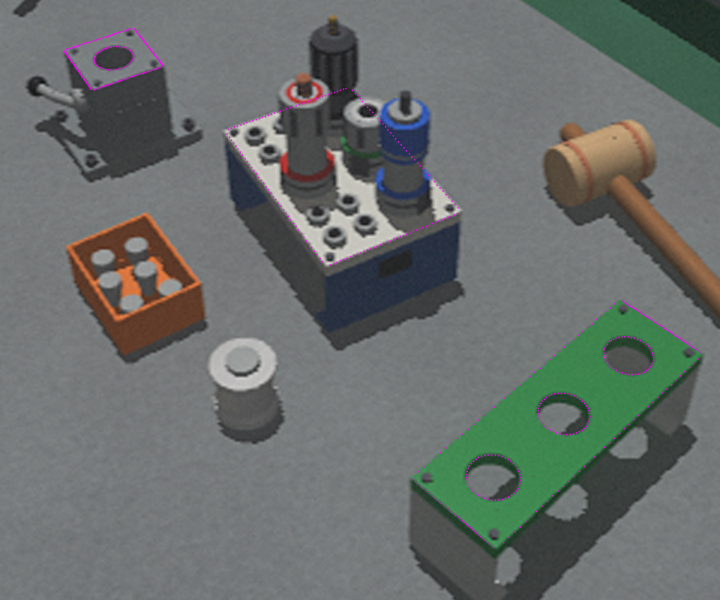

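```bash
cat > h.py <<'E'
import numpy as np, json
from cell import bot
from scipy.spatial.transform import Rotation as Rn
RACK=(.5655,.0258,-.150); STAND=(.5328,-.2752,.1025); FIX=(.4908,.2700,-.125)
def T(f,q): c,s=np.cos(f[2]),np.sin(f[2]); return np.array([f[0]+c*q[0]-s*q[1],f[1]+s*q[0]+c*q[1]])
POS={"mill":T(RACK,(-.029,0)),"drill":T(RACK,(.029,.058)),"short":T(RACK,(.029,0)),"tap":T(RACK,(.029,-.058)),
 "s0":T(STAND,(-.075,0)),"s1":T(STAND,(0,0)),"s2":T(STAND,(.075,0)),"fix":np.array(FIX[:2])}
def quat(a):
    x=np.array([np.cos(a),np.sin(a),0]); y=np.array([0,0,-1.]); M=np.c_[x,y,np.cross(x,y)]
    q=Rn.from_matrix(M).as_quat(); return np.array([q[3],q[0],q[1],q[2]])
E
python3 - <<'E'
from h import *
q=bot.read_tool_rot(); M=Rn.from_quat([q[1],q[2],q[3],q[0]]).as_matrix(); print(np.round(M,3))
for k,v in POS.items():
    print(k,np.round(v,4),round(np.hypot(*v),3))
    for sg in(1,-1):
        f=RACK if k[0] in"mdt" or k=="short" else STAND if k!="fix" else FIX
        a=f[2]+sg*np.pi/2
        for z in(.138,.35,.40):
            j=bot.solve_ik([*v,z],quat(a)); print("  ",sg,z,None if j is None else np.round(j,2).tolist())
E
```

```text
[[ 0.324 -0.    -0.946]
 [ 0.946 -0.     0.324]
 [-0.    -1.     0.   ]]
mill [0.5368 0.0301] 0.538
   1 0.138 [-0.08, 0.39, -0.36, 0.82, 0.0, 0.07]
   1 0.35 [-0.08, 0.25, 0.01, 1.33, 0.0, 0.07]
   1 0.4 [-0.08, 0.25, 0.13, 1.45, 0.0, 0.07]
   -1 0.138 [-0.08, 0.39, -0.36, 0.82, 0.0, -3.07]
   -1 0.35 [-0.08, 0.25, 0.01, 1.33, 0.0, -3.07]
   -1 0.4 [-0.08, 0.25, 0.13, 1.45, 0.0, -3.07]
drill [0.6028 0.0788] 0.608
   1 0.138 [0.01, 0.5, -0.17, 0.9, 0.0, 0.16]
   1 0.35 [0.01, 0.4, 0.21, 1.38, 0.0, 0.16]
   1 0.4 [0.01, 0.4, 0.34, 1.51, 0.0, 0.16]
   -1 0.138 [0.01, 0.5, -0.17, 0.9, 0.0, -2.98]
   -1 0.35 [0.01, 0.4, 0.21, 1.38, 0.0, -2.98]
   -1 0.4 [0.01, 0.4, 0.34, 1.51, 0.0, -2.98]
short [0.5942 0.0215] 0.595
   1 0.138 [-0.09, 0.48, -0.21, 0.88, 0.0, 0.06]
   1 0.35 [-0.09, 0.37, 0.17, 1.37, 0.0, 0.06]
   1 0.4 [-0.09, 0.37, 0.3, 1.5, 0.0, 0.06]
   -1 0.138 [-0.09, 0.48, -0.21, 0.88, 0.0, -3.08]
   -1 0.35 [-0.09, 0.37, 0.17, 1.37, 0.0, -3.08]
   -1 0.4 [-0.09, 0.37, 0.3, 1.5, 0.0, -3.08]
tap [ 0.5855 -0.0359] 0.587
   1 0.138 [-0.19, 0.47, -0.23, 0.87, 0.0, -0.04]
   1 0.35 [-0.
[... 752 characters left out ...]
   -1 0.35 [-0.6, 0.38, 0.19, 1.38, 0.0, 2.44]
   -1 0.4 [-0.6, 0.39, 0.32, 1.5, 0.0, 2.44]
s2 [ 0.6074 -0.2675] 0.664
   1 0.138 [-0.53, 0.6, 0.0, 0.97, 0.0, -0.63]
   1 0.35 [-0.53, 0.52, 0.41, 1.45, 0.0, -0.63]
   1 0.4 [-0.53, 0.54, 0.55, 1.59, 0.0, -0.63]
   -1 0.138 [-0.53, 0.6, 0.0, 0.97, 0.0, 2.51]
   -1 0.35 [-0.53, 0.52, 0.41, 1.45, 0.0, 2.51]
   -1 0.4 [-0.53, 0.54, 0.55, 1.59, 0.0, 2.51]
fix [0.4908 0.27  ] 0.56
   1 0.138 [0.37, 0.42, -0.3, 0.85, 0.0, 0.5]
   1 0.35 [0.37, 0.3, 0.07, 1.34, 0.0, 0.5]
   1 0.4 [0.37, 0.3, 0.2, 1.47, 0.0, 0.5]
   -1 0.138 [0.37, 0.42, -0.3, 0.85, 0.0, -2.65]
   -1 0.35 [0.37, 0.3, 0.07, 1.34, 0.0, -2.65]
   -1 0.4 [0.37, 0.3, 0.2, 1.47, 0.0, -2.65]
```

```bash
cat >> h.py <<'E'
HI=.35
A_R=RACK[2]+np.pi/2; A_S=STAND[2]+np.pi/2; A_F=FIX[2]+np.pi/2
def pick(xy,a,z,hi=HI,open_=.75,force=60,move=True):
    bot.set_gripper(open_)
    if move: bot.move_linear([*xy,hi],speed=.25,rotation=quat(a))
    hit=bot.move_linear([*xy,z+.045],speed=.25,until_force=12)
    hit=hit or bot.move_linear([*xy,z],speed=.08,until_force=8)
    if hit: print("HIT on descent",bot.read_position(),bot.read_ft_force()); return False
    f0=bot.read_ft_force()
    bot.set_gripper(0.,grasp_force=force)
    print("width",round(bot.read_gripper_width()*85,1),"dF on grip",np.round(np.array(bot.read_ft_force())-f0,1),"t",round(bot.read_clock(),1))
    return True
def lift(xy,z,hi=HI):
    bot.move_linear([*xy,z+.02],speed=.05); bot.move_linear([*xy,hi],speed=.22)
    print("held F",np.round(bot.read_ft_force(),1),"w",round(bot.read_gripper_width()*85,1))
def lower(xy,a,z,hi=HI):
    """carry to above xy, lower till contact; z = expected TCP z when seated"""
    bot.move_linear([*xy,hi],speed=.22,rotation=quat(a))
    hit=bot.move_linear([*xy,z+.062],speed=.22,until_force=15)
    if hit: print("HIT early",bot.read_position()); return False
    hit=bot.move_linear([*xy,z+.012],speed=.06,until_force=8)
    if hit: print("HIT entering",bot.read_position(),bot.read_ft_force()); return False
    hit=bot.move_linear([*xy,z-.006],speed=.02,until_force=5)
    p=bot.read_position(); print("seat hit",hit,"dz",np.round((p[2]-z)*1e3,2),"F",np.round(bot.read_ft_force(),1),"t",round(bot.read_clock(),1))
    return hit
def release(xy,z,open_=.75,hi=HI):
    bot.set_gripper(open_); bot.wait(.1)
    p=bot.read_position(); bot.move_linear([p[0],p[1],z+.045],speed=.08); bot.move_linear([p[0],p[1],hi],speed=.25)
def snap(tag):
    import cv2
    for n in("top","side"): cv2.imwrite(f"pics/{n}_{tag}.png",bot.camera(n)[:,:,::-1])
def crop(tag,n,r,f):
    import cv2
    v=cv2.imread(f"pics/{n}_{tag}.png")[r[0]:r[1],r[2]:r[3]]; cv2.imwrite(f"pics/{n}_{tag}z.png",cv2.resize(v,None,fx=f,fy=f,interpolation=cv2.INTER_CUBIC))
E
python3 - <<'E'
from h import *
bot.set_gripper(.75)
bot.move_pose([*POS["mill"],HI],quat(A_R))
print(bot.read_position(),bot.read_ft_force())
bot.move_linear([*POS["mill"],.2],speed=.25,until_force=12)
snap("m0"); crop("m0","side",(80,280,180,400),3); crop("m0","top",(130,300,200,360),4)
E
```

```text
[0.53665453 0.03094199 0.34985035] [-0.41329043  0.98419912 -0.42999951]
```

View pics/side_m0z.png

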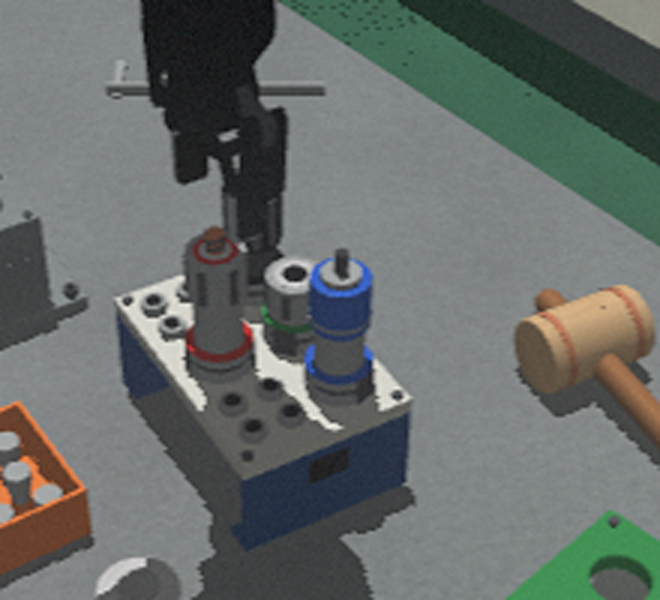

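View pics/top_m0z.png

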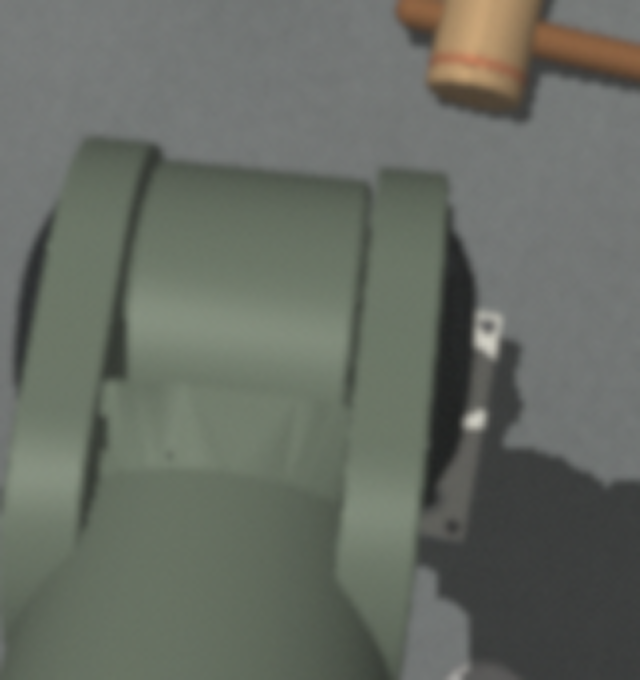

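```bash
python3 - <<'E'
from h import *
from vis import *
p=bot.read_position(); print(p,bot.read_ft_force(),bot.read_gripper_width())
z=lambda u:np.round((u-[180,80])*3)
m=POS["mill"]; print("mill top",z(proj("side",[*m,.193])),"tcp",z(proj("side",p)))
d=np.array([np.cos(A_R),np.sin(A_R),0])
for s in(1,-1): print(s,z(proj("side",p+s*.035*d)),z(proj("side",p+s*.035*d+[0,0,.05])))
c=bot.calibration("side"); 
E
```

```text
[0.53820702 0.03024126 0.20186819] [-0.03585162  0.05107494  0.37614829] 0.748397554319073
mill top [[213. 226.]] tcp [[214. 214.]]
1 [[188. 185.]] [[184. 119.]]
-1 [[241. 244.]] [[239. 177.]]
```

```bash
python3 - <<'E'
from h import *
x=POS["mill"]
if pick(x,A_R,.138,move=False):
    snap("m1"); crop("m1","side",(80,280,180,400),3)
    lift(x,.138)
    bot.wait(.2); print(bot.read_position(), bot.read_ft_force(), bot.read_moment())
    snap("m2"); crop("m2","side",(0,280,130,450),2)
E
```

```text
width 38.6 dF on grip [-0.5  1.2  5.8] t 6.0
held F [-0.7 -0.8 -5.3] w 38.0
[0.53625012 0.03017066 0.34870981] [ 0.54165553  0.5747899  -5.44221447] [-0.00015511 -0.04147417  0.01414094]
```

View pics/side_m2z.png

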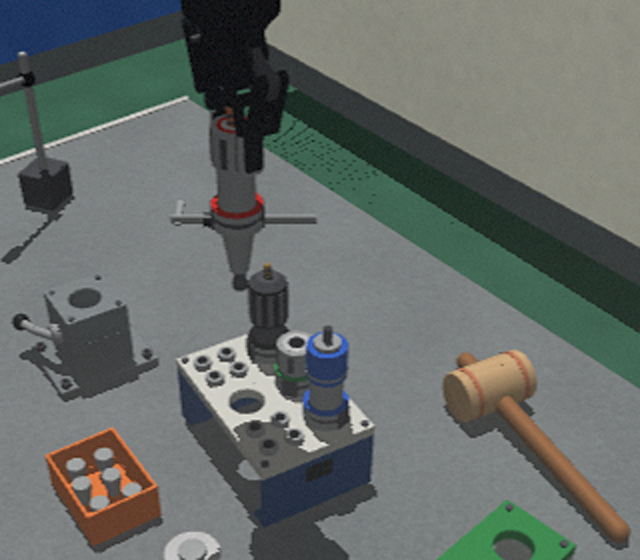

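View pics/side_m1z.png

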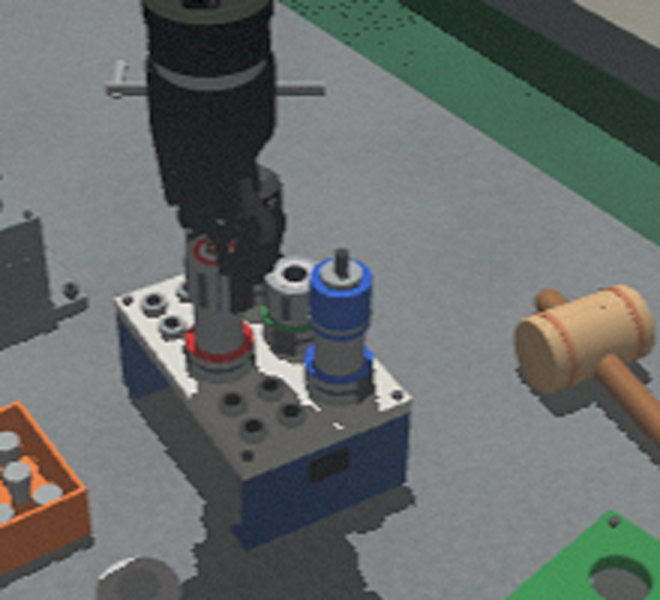

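```bash
python3 - <<'E'
from vis import *
from h import *
img=cv2.imread("pics/side_m2.png"); p=POS["mill"]
print(p,fit("side",img,[circ(0,0,.036)],.08,[*p,0],win=(4,3,2.5,2)))
print(fit("side",img,[rect(.126,.19)],.08,RACK,win=(4,3,2.5,2)))
# straight carry, lower
ok=lower(POS["s2"],A_S,.138)
snap("m3"); crop("m3","side",(150,390,230,450),2.5)
E
```

```text
[0.53682564 0.03013371] (array([0.53641838, 0.02945426, 1.04691423]), np.float64(0.22477692770921553), np.float64(1.0))
(array([ 0.56284856,  0.01617025, -0.17994333]), np.float64(0.5658897021137546), np.float64(0.85625))
seat hit True dz 0.9 F [-0.1  0.3  4.6] t 12.0
```

View pics/side_m3z.png

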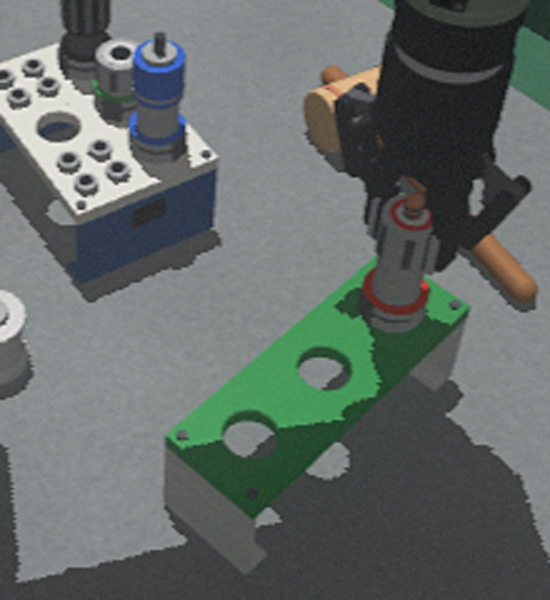

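```bash
python3 - <<'E'
from h import *
release(POS["s2"],.138)
x=POS["drill"]
if pick(x,A_R,.139,open_=.65):
    snap("d1"); crop("d1","side",(80,280,180,400),3)
    lift(x,.139)
    snap("d2"); crop("d2","side",(0,390,130,450),1.5)
E
```

```text
width 38.5 dF on grip [-0.6  0.6  4.1] t 17.7
held F [ 0.  -0.2 -7.6] w 38.0
```

View pics/side_d2z.png

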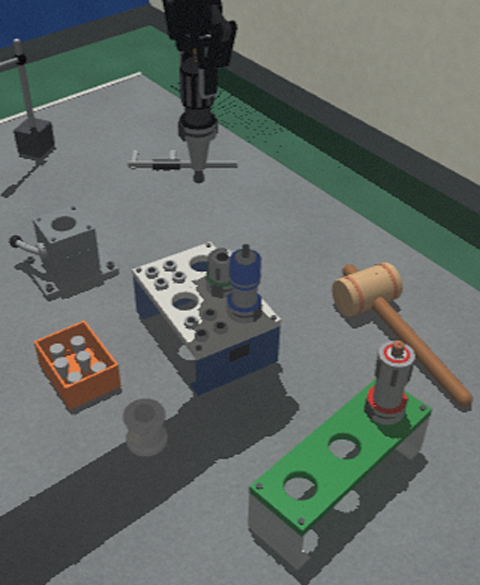

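The drill is held upright, the mill stands in the far stand pocket, and the short chuck hasn't moved.

```bash
python3 - <<'E'
from h import *
ok=lower(POS["s1"],A_S,.139)
if ok:
    release(POS["s1"],.139)
    x=POS["tap"]
    if pick(x,A_R,.138,open_=.65):
        lift(x,.138)
        snap("t2"); crop("t2","side",(0,390,130,450),1.5)
E
```

```text
seat hit True dz 0.98 F [-0.5  0.2  5.5] t 23.6
width 38.3 dF on grip [0.1 1.6 4. ] t 28.8
held F [-0.5 -0.1 -6.9] w 38.6
```

View pics/side_t2z.png

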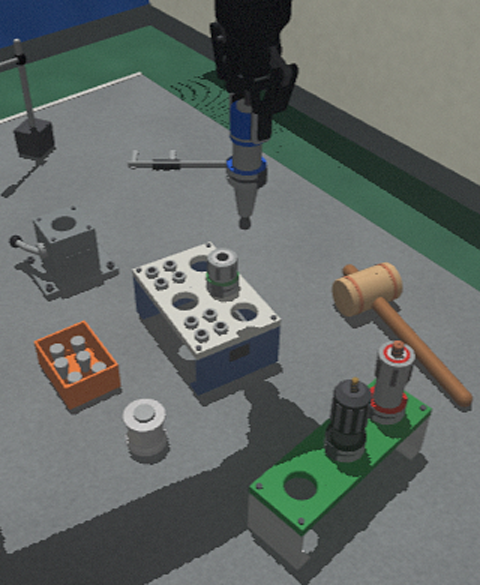

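```bash
python3 - <<'E'
from h import *
ok=lower(POS["s0"],A_S,.138)
if ok:
    release(POS["s0"],.138)
    x=POS["short"]
    bot.set_gripper(.75)
    bot.move_linear([*x,.30],speed=.25,rotation=quat(A_R))
    snap("c0"); crop("c0","side",(80,390,130,450),1.9)
E
```

```text
seat hit True dz 0.96 F [-0.   1.2  4.2] t 34.3
```

View pics/side_c0z.png

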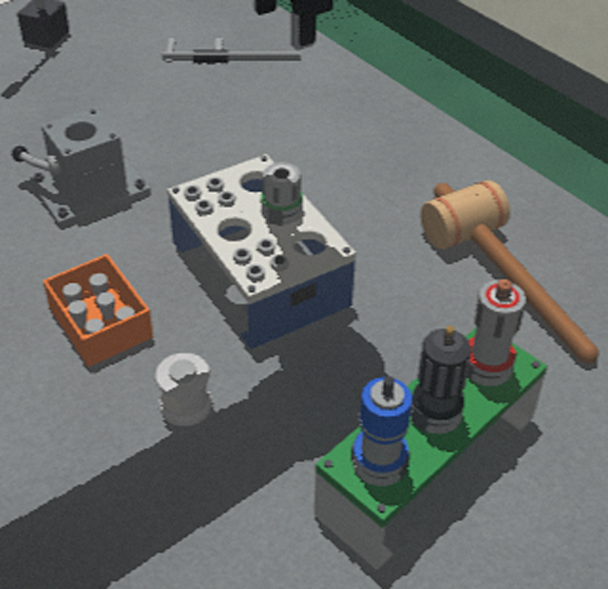

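View pics/top_c0.png

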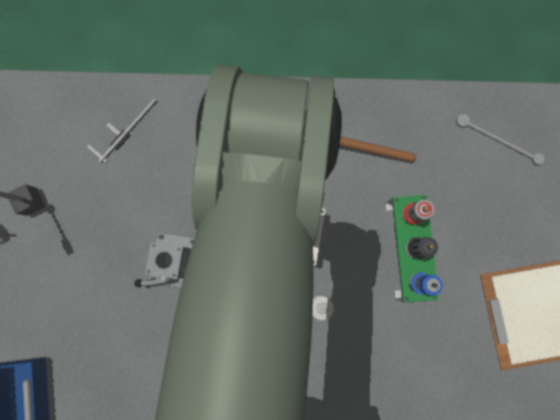

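All three tall holders stand upright in the stand: tap near, drill in the middle, mill far. The three rack pockets are empty, so I'll check the pocket positions against them and then take the short chuck.

```bash
python3 - <<'E'
from vis import *
from h import *
img=cv2.imread("pics/side_c0.png")
for k in("mill","drill","tap"):
    p=POS[k]; r=fit("side",img,[circ(0,0,.036)],.08,[*p,0],win=(3,2.5,2)); print(k,np.round((r[0][:2]-p)*1e3,1),r[1:])
x=POS["short"]
if pick(x,A_R,.102,hi=.30,move=False,open_=.75):
    lift(x,.102,hi=.30)
    if lower(POS["fix"],A_F,.112,hi=.30):
        snap("c1"); crop("c1","side",(80,280,90,330),2.5)
E
```

```text
mill [-0.4 -0.7] (np.float64(0.20806842121107288), np.float64(1.0))
drill [ 0.1 -0.6] (np.float64(0.2208431584739498), np.float64(0.7916666666666666))
tap [ 2.9 -1.2] (np.float64(0.5307988277640807), np.float64(0.875))
width 38.4 dF on grip [-0.8  0.7  5.5] t 40.2
held F [ 0.9  0.2 -5.1] w 38.0
seat hit True dz 1.0 F [-0.1  0.9  4.3] t 45.4
```

View pics/side_c1z.png

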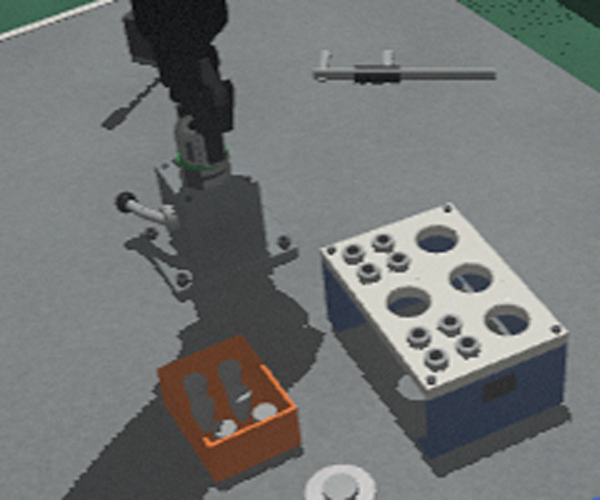

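```bash
python3 - <<'E'
from vis import *
from h import *
img=cv2.imread("pics/side_c1.png")
P4=[(-.029,0),(.029,.058),(.029,0),(.029,-.058)]
print(fit("side",img,[circ(*q,.036) for q in P4],.08,RACK,win=(3,2.5,2)),RACK)
release(POS["fix"],.112,hi=.30)
bot.move_linear([*POS["s0"],HI],speed=.3,rotation=quat(A_S))
snap("c2"); crop("c2","side",(80,280,90,330),2.5); crop("c2","top",(180,310,120,340),3.5)
E
```

```text
(array([ 0.56521645,  0.02514011, -0.15083503]), np.float64(0.22072434615587588), np.float64(1.0)) (0.5655, 0.0258, -0.15)
```

View pics/side_c2z.png

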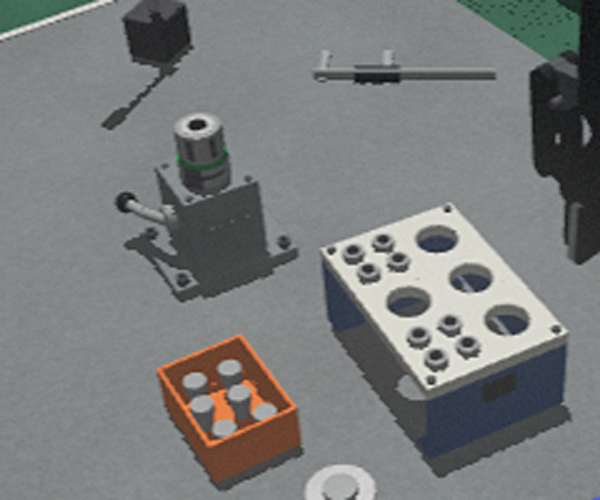

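View pics/top_c2z.png

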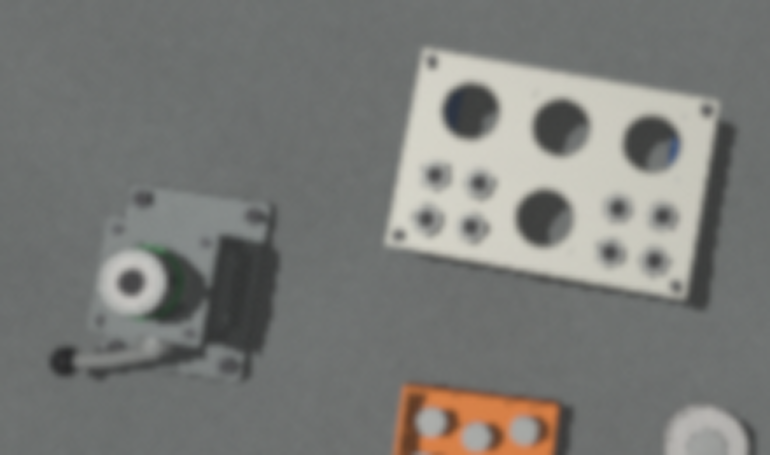

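The chuck is seated upright in the fixture socket and all four rack pockets are clear. Now the holders go back, tap first.

```bash
python3 - <<'E'
from h import *
if pick(POS["s0"],A_S,.138,move=False,open_=.7):
    lift(POS["s0"],.138)
    if lower(POS["tap"],A_R,.138):
        release(POS["tap"],.138,open_=.65)
        if pick(POS["s1"],A_S,.139,open_=.7):
            snap("r1"); crop("r1","side",(80,390,130,450),1.9)
            lift(POS["s1"],.139)
E
```

```text
width 38.2 dF on grip [-0.7  2.8  6.2] t 51.6
held F [ 0.9 -0.2 -6.5] w 38.3
seat hit True dz 0.91 F [0.6 0.2 5.4] t 57.0
width 38.0 dF on grip [-0.8  1.4  6.7] t 62.1
held F [-0.4 -0.6 -8.1] w 38.1
```

View pics/side_r1z.png

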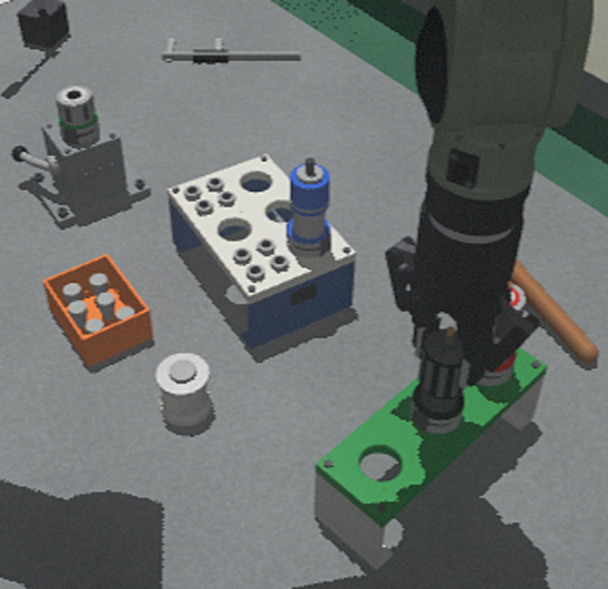

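The tap stands upright in the right pocket, and the drill is lifted.

```bash
python3 - <<'E'
from h import *
if lower(POS["drill"],A_R,.139):
    release(POS["drill"],.139,open_=.65)
    if pick(POS["s2"],A_S,.138,open_=.7):
        snap("r2"); crop("r2","side",(80,390,130,450),1.9)
        lift(POS["s2"],.138)
E
```

```text
seat hit True dz 0.93 F [-0.5  0.3  5.6] t 68.0
width 38.7 dF on grip [-0.9  2.3  4.4] t 73.5
held F [-0.   1.1 -5.5] w 38.5
```

View pics/side_r2z.png

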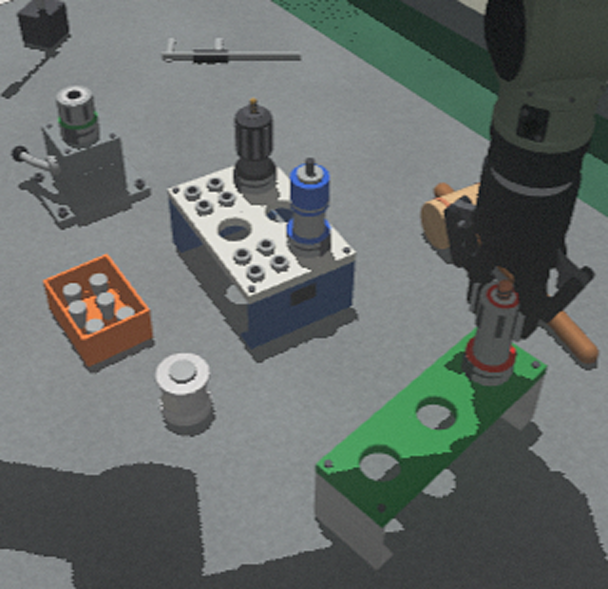

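The drill is back in the left pocket, and the mill is lifted for its return to the front pocket.

```bash
python3 - <<'E'
from h import *
if lower(POS["mill"],A_R,.138):
    release(POS["mill"],.138,open_=.75)
    bot.move_pose([.178,.52,.3],quat(np.arctan2(.946,.324)))
    bot.wait(.3); print(bot.read_clock(),bot.read_ft_force())
    snap("e"); crop("e","side",(80,390,130,450),1.9); crop("e","top",(100,340,110,460),2.2)
    from vis import *
    for t in["short_chuck","mill_holder","drill_holder","tap_holder","mallet","setter","parts_box"]:
        for n in C:
            r=bot.search_frame(n,t); print(t,n,[(np.round(d["bbox"],1).tolist(),round(d["confidence"],2)) for d in r[:1]])
    a,b=[{n:cv2.imread(f"pics/{n}{s}.png") for n in C} for s in("0","_e")]
    for n,(y0,y1,x0,x1) in {"top":(195,262,235,322),"side":(125,260,215,325)}.items():
        d=cv2.absdiff(a[n],b[n]).max(2)[y0:y1,x0:x1]; print(n,"changed px",(d>40).sum())
    # holders-only shift vs start
    for n,bx in {"top":{"mill":(230,255,262,290),"drill":(193,222,239,266),"tap":(205,236,292,320)},"side":{"mill":(155,210,243,265),"drill":(130,160,252,278),"tap":(160,215,282,306)}}.items():
        for k,(y0,y1,x0,x1) in bx.items():
            s,_=cv2.phaseCorrelate(a[n][y0:y1,x0:x1].mean(2),b[n][y0:y1,x0:x1].mean(2)); print(n,k,np.round(s,2))
E
```

```text
seat hit True dz 0.95 F [-0.1  0.6  3.6] t 79.2
83.65 [-0.20429714  0.70063473  0.15333475]
short_chuck top [([145.0, 252.1, 28.7, 22.8], 0.68)]
short_chuck side [([158.6, 124.8, 22.9, 29.7], 0.96)]
mill_holder top [([263.7, 231.0, 22.6, 20.9], 0.72)]
mill_holder side [([243.5, 157.6, 20.5, 51.7], 0.71)]
drill_holder top [([241.4, 195.0, 20.0, 28.8], 0.64)]
drill_holder side [([253.1, 133.7, 23.1, 46.6], 0.65)]
tap_holder top [([292.6, 208.3, 24.5, 27.5], 0.97)]
tap_holder side [([279.3, 162.3, 22.2, 54.7], 0.86)]
mallet top [([299.3, 113.5, 115.0, 51.3], 0.98)]
mallet side [([351.1, 174.2, 92.8, 96.9], 0.65)]
setter top [([308.7, 295.4, 23.8, 28.2], 0.77)]
setter side [([212.8, 262.0, 28.6, 42.8], 0.73)]
parts_box top [([229.1, 291.8, 53.4, 36.9], 0.96)]
parts_box side [([152.1, 213.4, 59.2, 58.3], 0.84)]
top changed px 324
side changed px 468
top mill [-0.    1.31]
top drill [0.47 0.51]
top tap [-0.15  0.39]
side mill [-0.32  0.25]
side drill [-0.1   0.09]
side tap [-0.38 -0.01]
```

View pics/side_ez.png

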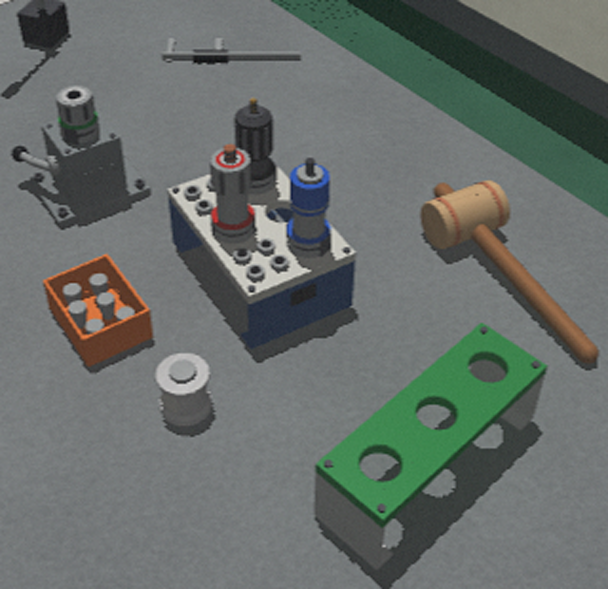

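View pics/top_ez.png

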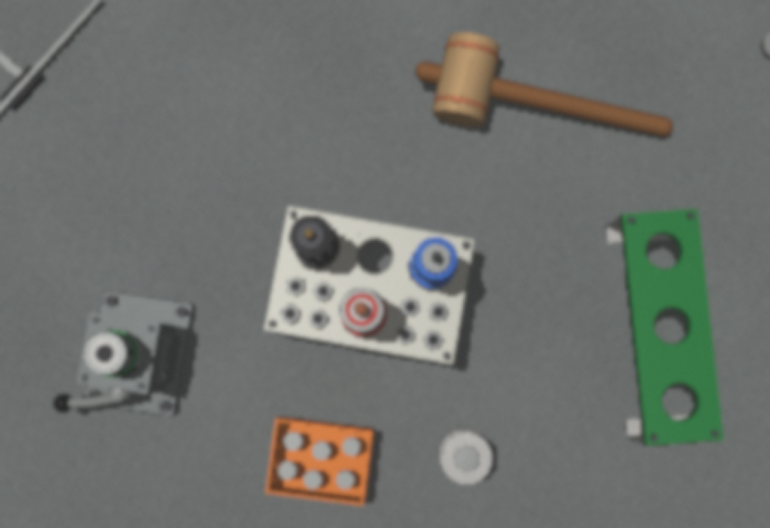

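Everything is in place: the holders' picture shifts against the start are under about 3 mm, the bystanders haven't moved, and the arm is clear. I'm handing in.

```bash
python3 -c "
from cell import bot
bot.close_job(); print('done')"
```

```text
the job is handed in; nothing more can be done
done
```

The job is done and handed in; robot time was about 84 s of the 144 s allowed. I moved the mill, drill and tap holders into the transfer stand and seated the short chuck in the fixture. I then put each tall holder back in its own rack pocket: mill front, drill left, tap right.

**Lowering:** each of the seven lowerings stopped on a light contact of about 10 N, within 1 mm of the expected seated height. None snagged on the way in.

**Final pictures:** all four holders stand upright and released, and the arm is well clear. The mallet, setter and box are where they started, to within the detector's error of about 2 px.

**Shift from the starting positions:** comparing pictures, the tall holders moved at most 0.7 px (about 1.5 mm), except for the mill. It read 1.3 px (under 3 mm) in the top view against 0.4 px in the side view; both are within the 8 mm limit.

**Checks that disagreed:** with the arm's shadow over the rack, two fits came out off, the tap pocket by 3 mm and one refit of the rack plate by about 10 mm. A later refit on the unshaded pockets agreed with the original rack position to better than 1 mm, so I kept that.

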